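# Press a counting tile flush in its holder with a spacer

### The job

Turn both black latch knobs on the aluminium holder to their end stops so that the yellow bars swing clear of the gap. Then take the orange spacer from its wooden rack, slide it upright down to the holder's floor in the one bay of the gap that is wide enough, and push with it so that the white tile slides away from the stops until its whole long edge is flush with the black fence. Finish while still gripping the spacer and pressing the tile flush against its sprung pusher: do not let go; leave the other things on the bench alone.

Things in the scene. Friction and masses are not known exactly. Their poses are not given: they have to be found in the camera images.
- holder: Fixed aluminium holder, plate 130 (x) by 270 (y) by 12 mm; origin under it. Its +x is the pressing direction; floor (plate top) at z = 12 mm. Black fence 156 mm long, top at z = 34 mm, face at x = +40 mm looking to -x. Low side rails (top z = 22 mm) at y = +-75 mm. Three grey stops stand at the -x side of the tile; the gap lies between them and the tile.
- ejector (a joint): Brass sprung pusher, 24 mm wide, in the middle of the fence: how far it is pressed in (m). 0: sticks out 10 mm from the fence; 0.010: level with it, tile flush. 0.7 N to start it, about 1.4 N fully in; it pushes the tile off again when pressing stops. In an end bay 10 to 15 N of push bring both ends of the tile home; at 3 N one end stays back.
- latch_left (a joint): Angle of the left latch (holder x = -45, y = +107 mm). 0: its yellow bar lies over the gap, pointing to holder -y. Turns clockwise seen from above to the end stop at 1.3 rad, where the bar points to holder -x, away from the tile. Friction 0.04 N m; stays where left. Starts at 0 to 0.25.
- latch_right (a joint): Angle of the right latch (at holder y = -107 mm, x = -45 mm), the mirror image: at 0 its bar points to holder +y; it turns anticlockwise seen from above to its end stop at 1.3 rad. Starts anywhere from 0 to 0.25.
- knob_left (a point): Grip point on the left latch's axis, 66 mm above the bench, in its black bar grip: 38 mm long along the point's y, 14 mm thick along its x, top 12 mm above this point. A 38 mm round collar lies 18 to 26 mm under this point. The yellow bar below it (20 mm wide, top 40 mm above the bench, reaching 100 mm from the axis) turns with it.
- knob_right (a point): The same point on the right latch; same sizes.
- tile: White counting tile (smooth slippery rigid plastic, friction about 0.2) with a blue grid, 60 (x) by 140 (y) by 16 mm, 0.16 kg or so, lying loose on the holder's floor, its axes nearly along the holder's. Origin at the centre of its underside. At the start its far edge is about 11 to 14 mm short of the fence.
- tile_left (a point): End of the tile's far (fence side) edge at tile y = +70 mm, at half its thickness. Flush when it meets the fence face (holder x = +40 mm).
- tile_right (a point): The same at the other end, tile y = -70 mm.
- stop_wide: Thin grey stop that leaves the wide bay, in one of three places (holder x = -60, y = -36, 0 or +36 mm). Origin on the holder's floor, axes as the holder's; 35 mm wide (y), 20 mm high, face at its own x = +2.5 mm. 21 to 29 mm are free from this face to the tile at the start; 37 mm along y between neighbouring stops.
- stop_a: A thick grey stop in another of the three places, 35 mm wide, 20 mm high, face at its own x = +22.5 mm: leaves about 5 mm to the tile, too narrow for the spacer.
- stop_b: The other thick grey stop, face at its own x = +20 mm: leaves about 7.5 mm, too narrow for the spacer.
- spacer: Orange plastic spacer, about 60 g, upright in the rack's slot. Origin under its centre. Blade 12 (x) by 22 (y) mm up to z = 30, collar 16 by 28 mm from z = 30 to 34, then a flat grip tab 10 mm thick (x), 22 mm wide (y) up to z = 72 mm. In the holder its thickness (x) goes along the holder's x.
- rack: Fixed dark wooden block 60 by 80 by 22 mm with one slot (16 by 26 mm, 16 mm deep, floor 6 mm above the bench) in which the spacer stands; stands at the left or the right of the holder. Origin at the centre of its underside.
- slide_tray: Fixed dark wooden tray with five glass slides, 130 by 90 by 17 mm, at the other side of the holder. Bystander.
- stain_dish: Red open plastic dish, 120 by 90 by 50 mm, origin under its centre. Bystander.
- vial: Small glass vial with black cap, 22 mm diameter, 45 mm high, origin under its centre. Bystander.
- brown_bottle: Brown bottle with white cap, 60 mm diameter, 110 mm high, origin under its centre. Bystander.
- slide_box: Blue closed slide box, 85 by 100 by 35 mm, origin under its centre. Bystander.
- marker: Black marker pen lying on the bench, 12 mm diameter, 120 mm long. Bystander.
There are look-alikes about, which are no part of the job. There is more than one size of the spacer; the job needs the middle-sized.

How it is judged:
On the way, in this order (a step that is already met when the one before it is completed fails the run):
1. both latch knobs stand at their end stops (over 1.2 rad) (value of joint each of latch_left, latch_right above 1.2 rad), for 0.2 s.
2. the spacer stands upright on the holder's floor in the wide bay (all of step 1 and y of spacer in the frame of stop_wide between -0.012 and 0.012 m and z of spacer in the frame of stop_wide below 0.008 m and x of spacer in the frame of stop_wide between 0 and 0.045 m and angle between spacer's own z axis and vertical below 0.2 rad and angle between the x axis of spacer and the x axis of holder, either way round below 0.2 rad), for 0.1 s.
At the end, for the whole second after the job is handed in: Latches over 1.2 rad; spacer within 12 mm of the wide bay's middle, foot within 8 mm of the floor, upright and square within 0.2 rad; tile flat, both ends within 2.5 mm of the fence; gripper holds spacer (over 2 N), spacer presses tile (over 3 N), arm not touching tile (all of step 2 and x of each of tile_left, tile_right in the frame of holder above 0.0375 m and z of tile in the frame of holder below 0.016 m and angle between tile's own z axis and vertical below 0.05 rad and contact force between spacer and tile above 3 N and contact force between the fingers and spacer above 2 N and contact force between the arm and tile below 0.5 N); the arm keeps its last pose, push and grip.
It fails at once if a bystander (red dish, vial, brown bottle, blue slide box, marker) is moved by more than 30 mm (distance of any of stain_dish, vial, brown_bottle, slide_box, marker from where it was at the start of the episode above 0.03 m).
It fails at once if the tile is lifted out of the holder (z of tile in the frame of holder above 0.03 m).
It also fails if it takes over 66 s, if anything falls off the work surface, if the arm or the gripper's body presses on something with over 40 N, if the wrist force passes 120 N, or if a joint passes its speed limit or range.

### The arm

A 6-joint arm with a two-finger parallel gripper is mounted at the origin on the work surface. World frame = base frame: x ahead of the robot, y to its left, z up, the work surface at z = 0. Lengths are in m, angles in rad, forces in N, time in s.
With the tool pointing down it reaches from about 0.325 to 0.85 m from the base axis. Payload 15.5 kg.
Tool frame: the origin (TCP) lies at the very end of the fingers, on their centre line; the grasp point (between the pads) lies 19 mm behind it; z points along the fingers, y is the line along which they close (so a half turn about z gives the same grasp; the last joint's range is limited). The gripper opens to 91 mm and grips with 3 to 60 N. Pads are 32 mm wide; open, the fingers measure 118 mm over their backs; the gripper's body (76 mm by 178 mm) begins 60 mm behind the grasp point.
Start: joints at [-1.413, 0.494, 1.345, -0, 1.302, -0.096], TCP at [0.156, -0.605, 0.214] pointing down, gripper open.
Joint ranges: [-2.91, 2.91], [-0.82, 2.16], [0.22, 2.67], [-1.22, 4.37], [0.12, 2.79], [-3.08, 3.08]. Speed limits (rad/s): [1.89, 1.89, 2.57, 3.01, 3.01, 3.01].

### API

Orientations are given as a unit quaternion [x, y, z, w].
In Python, from bench import ctrl gives the robot as it stands.
- The arm moves only by the tool inch_along, called after "Emit:" as a command line: name --argument value ..., lists and objects as JSON in quotes. Schema: {"type":"object","properties":{"segments":{"type":"array","items":{"type":"array","items":{"type":"array","items":{"type":"number"},"minItems":5,"maxItems":5},"minItems":1,"maxItems":5},"minItems":1,"maxItems":1},"only":{"type":"string"},"quiet":{"type":"boolean"},"lines":{"type":"string"}},"required":["segments"],"additionalProperties":false}. segments is a list that holds a single list of rows (three levels of brackets), with 1 to 5 rows, each of 5 numbers: the finger opening in m, then dx, dy, dz in shares of the most that a row can go, 1 being 62.5 mm, then a turn about the tool's z in shares of 60 degrees (1.0 is 60 degrees); each row shifts and turns the commanded pose from where the row before left it, along the tool's axes as they then stand; what a row does not reach is not made up. A row lasts 1/8 s, in which the tool goes at most 0.0625 m and 0.188 rad, less where a joint would pass 70% of its speed; a pose out of reach is approached as far as the arm can. The fingers move at their own pace and stop on an object; the grip force is fixed at half the most. Time passes only in rows, so rows that do not move let the fingers close. The tool returns the time, the measured TCP pose, the force, the opening and the grip force at its end. only (a regular expression) keeps the lines of the reply that match it, lines (a string "A,B") keeps lines A to B, and quiet returns only ok. No shift or turn number may pass 1 either way. Input that does not fit is refused with a message, and nothing moves.
- ctrl.sense(): the state, without advancing time (a new reading comes with each control period).
- ctrl.get_image(name): name is "side" or "top"; returns a dict with "frame" (420x560x3 uint8, blue, green, red), "fx", "fy", "cx", "cy" (pixels), "dist_coeffs" ([k1, k2, p1, p2, k3] as OpenCV has them; the pictures are not rectified), "rvec" (rotation vector, rad) and "tvec" (3), from world to camera coordinates, as OpenCV has them. Camera axes: x right, y down, z forward; pixel columns grow to the right and rows downward; lengths in m; the calibration is good to about 2 mm. A picture is of the moment at which its call begins. There is no depth.
- ctrl.close_job(): hands the job in; it is judged then, once.
The state is a dict: "t": time; "q": joint angles; "qd": joint speeds; "tau": joint torques, N m; "eef_pos": TCP position; "tcp_rot": TCP orientation; "wrist_force": force on the tool from outside, world axes, zero at the start; "torque": the same for the moment, N m; "grip_width": finger opening in m; "grip_force": force on a finger pad.
Only numpy, scipy, OpenCV 4.12 (cv2) and the standard library are available. Lean on these libraries where they do the work, as an engineer would, in place of code of your own. Each camera call takes 0.05 s, during which the arm holds its last target. There are 200 camera calls.

## Working session

There is one attempt and no reset: what is moved stays moved. The work goes in short steps, Python scripts to look and compute and a tool call to move; the robot and the scene stay as the last step left them, time stands still between calls to the robot, and variables do not carry over. Pictures are saved under pics/ and viewed, at most 10 in all, crops included, and the job is handed in when it is done.

```bash
mkdir -p pics; cat > h.py <<'E'
import numpy as np, cv2
from bench import ctrl
from scipy.spatial.transform import Rotation as R
def grab(n,save=None):
    d=ctrl.get_image(n)
    if save: cv2.imwrite(save,d["frame"])
    return d
def cal(d):
    K=np.array([[d["fx"],0,d["cx"]],[0,d["fy"],d["cy"]],[0,0,1.]]);return K,np.array(d["dist_coeffs"],float),np.array(d["rvec"],float),np.array(d["tvec"],float)
def p2w(d,px,z):
    K,D,r,t=cal(d);u=cv2.undistortPoints(np.array(px,float).reshape(-1,1,2),K,D).reshape(-1,2)
    Rm=cv2.Rodrigues(r)[0];o=-Rm.T@t.ravel();v=np.c_[u,np.ones(len(u))]@Rm
    return o+v*((z-o[2])/v[:,2])[:,None]
def w2p(d,P):
    K,D,r,t=cal(d);return cv2.projectPoints(np.array(P,float).reshape(-1,1,3),r,t,K,D)[0].reshape(-1,2)
E
python3 - <<'E'
from h import *
import pickle
for n in("top","side"):
    d=grab(n,f"pics/{n}0.png");pickle.dump(d,open(n+"0.pkl","wb"));K,D,r,t=cal(d);print(n,K[0,0],-cv2.Rodrigues(r)[0].T@t.ravel())
s=ctrl.sense();print(s["eef_pos"],s["tcp_rot"],s["t"],R.from_quat(s["tcp_rot"]).as_matrix().round(3))
E
```

```text
top 415.58197297550595 [ 0.49598054 -0.0083379   1.13171385]
side 379.63114816430164 [ 0.23205595 -0.72434892  0.57963594]
[ 0.15627608 -0.60481077  0.21342792] [ 9.92023283e-01  1.26053694e-01 -1.15153623e-05 -5.21282229e-04] 0.1 [[ 0.968  0.25  -0.   ]
 [ 0.25  -0.968  0.001]
 [ 0.    -0.001 -1.   ]]
```

View pics/top0.png

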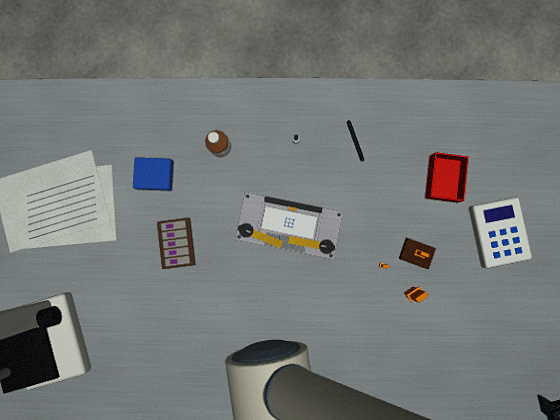

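View pics/side0.png

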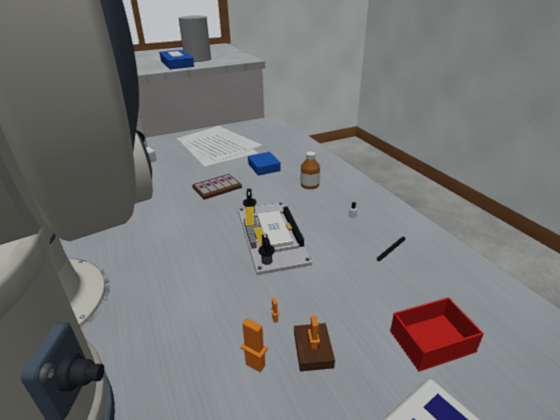

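The top view shows the holder at about (290,225), with knobs at (246,230) and (327,247). There are three orange spacers: small and loose at (384,265), large and loose at (416,294), and medium in the rack slot at (422,254). The rack one fits, being middle-sized and in the slot. I'll confirm it in an enlarged crop.

```bash
python3 - <<'E'
import cv2
a=cv2.imread("pics/top0.png")
cv2.imwrite("pics/c1.png",cv2.resize(a[185:269,232:348],None,fx=6.8,fy=6.8,interpolation=cv2.INTER_CUBIC))
cv2.imwrite("pics/c2.png",cv2.resize(a[230:310,370:450],None,fx=7,fy=7,interpolation=cv2.INTER_CUBIC))
E
```

```text
(no output)
```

View pics/c1.png

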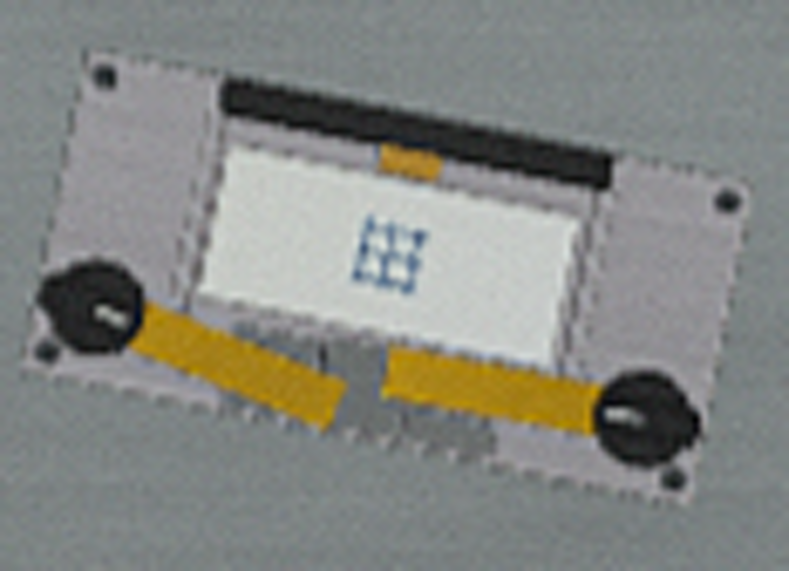

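View pics/c2.png

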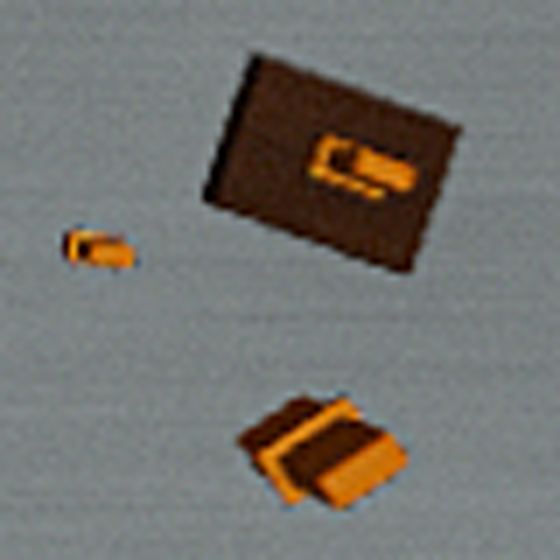

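```bash
cat > m.py <<'E'
from h import *
import pickle
from scipy.optimize import least_squares
d=pickle.load(open("top0.pkl","rb"))
def fit(px,pts,x0):
    pts=np.array(pts,float)
    def wp(v): 
        c,s=np.cos(v[2]),np.sin(v[2]);return np.c_[v[0]+c*pts[:,0]-s*pts[:,1],v[1]+s*pts[:,0]+c*pts[:,1],pts[:,2]]
    r=least_squares(lambda v:(w2p(d,wp(v))-px).ravel(),x0);return r.x,r.fun.reshape(-1,2).round(2)
c1=lambda a:(np.array(a,float)+.5)/6.8-.5+[232,185]
c2=lambda a:(np.array(a,float)+.5)/7-.5+[370,230]
if __name__=="__main__":
    h,res=fit(c1([[88,52],[750,185],[690,500],[28,368],[222,112],[610,188]]),[[.065,.135,.012],[.065,-.135,.012],[-.065,-.135,.012],[-.065,.135,.012],[.04,.078,.034],[.04,-.078,.034]],[.5,0,-.2])
    print("holder",h.round(4),res.tolist())
    for n,y in(("L",.107),("R",-.107)):
        c,s=np.cos(h[2]),np.sin(h[2]);k=h[:2]+[c*-.045-s*y,s*-.045+c*y];print(n,k.round(4),"px in crop",(w2p(d,[[*k,.078],[*k,.04]])-[232,185])*6.8)
    # bar tips at z=.04
    for n,a in(("L",[[345,380],[328,428]]),("R",[[388,348],[384,396]])):print("tip",n,p2w(d,c1(a),.04).mean(0).round(4))
    k,res=fit(c2([[265,58],[462,128],[410,272],[216,202]]),[[.03,.04,.022],[.03,-.04,.022],[-.03,-.04,.022],[-.03,.04,.022]],[.5,-.3,-.2])
    print("rack",k.round(4),res.tolist())
    print("tab top",p2w(d,c2([[360,158],[418,172],[408,192],[352,172]]),.078).round(4).tolist())
E
python3 m.py
```

```text
holder [ 0.5369 -0.0018 -0.1903] [[0.41, -1.45], [0.93, -1.68], [0.66, -0.56], [-0.47, -0.86], [-1.11, 2.1], [-0.4, 2.36]]
L [0.5129 0.1118] px in crop [[ 82.1867684  320.7814007 ]
 [ 93.34896986 322.43557047]]
R [ 0.4724 -0.0983] px in crop [[645.79398408 433.34383824]
 [637.36068832 431.08043654]]
tip L [0.4832 0.0187 0.04  ]
tip R [ 4.956e-01 -3.000e-04  4.000e-02]
rack [ 0.4607 -0.3454 -0.3425] [[0.0, -0.46], [0.08, -0.24], [0.25, 0.47], [-0.34, 0.22]]
tab top [[0.465, -0.3363, 0.078], [0.4601, -0.3573, 0.078], [0.4529, -0.3536, 0.078], [0.46, -0.3334, 0.078]]
```

```bash
sed -i 's/\[.04,.078,.034\],\[.04,-.078,.034\]/[.04,.078,.012],[.04,-.078,.012]/' m.py; cat >> m.py <<'E'
    for n,y,a in(("L",.107,[[345,380],[328,428]]),("R",-.107,[[388,348],[384,396]])):
        c,s=np.cos(h[2]),np.sin(h[2]);k=h[:2]+[c*-.045-s*y,s*-.045+c*y];t=p2w(d,c1(a),.04).mean(0)[:2]-k
        print(n,"len",np.hypot(*t),"bar dir",np.arctan2(t[1],t[0]))
    K2=p2w(d,c1([[338,400],[386,372]]),.04);
E
python3 m.py
```

```text
holder [ 0.5373 -0.0018 -0.1902] [[0.41, -1.62], [0.93, -1.87], [0.66, -0.75], [-0.46, -1.03], [-0.56, 2.63], [-0.98, 2.65]]
L [0.5134 0.1118] px in crop [[ 82.20599484 319.5100428 ]
 [ 93.36723842 321.20828603]]
R [ 0.4729 -0.0984] px in crop [[645.81388592 431.9855222 ]
 [637.38010531 429.76952024]]
tip L [0.4832 0.0187 0.04  ]
tip R [ 4.956e-01 -3.000e-04  4.000e-02]
rack [ 0.4607 -0.3454 -0.3425] [[0.0, -0.46], [0.08, -0.24], [0.25, 0.47], [-0.34, 0.22]]
tab top [[0.465, -0.3363, 0.078], [0.4601, -0.3573, 0.078], [0.4529, -0.3536, 0.078], [0.46, -0.3334, 0.078]]
L len 0.09788642118603519 bar dir -1.8841069384412137
R len 0.1006169454735954 bar dir 1.343052153210673
```

```bash
cat > m2.py <<'E'
from m import *
h,res=fit(c1([[222,112],[610,188],[97,307],[642,418]]),[[.04,.078,.012],[.04,-.078,.012],[-.045,.107,.048],[-.045,-.107,.048]],[.5,0,-.2])
print("holder",h.round(4),res.tolist())
# plate corners in holder frame
Rm=R.from_euler('z',-h[2]).as_matrix()
f=lambda a,z:((p2w(d,c1(a),z)-[h[0],h[1],0])@Rm.T).round(4).tolist()
print("plate",f([[88,52],[750,185],[690,500],[28,368]],.012))
print("tile",f([[233,148],[582,214],[553,362],[200,295]],.028))
print("fence top far",f([[228,78],[612,152]],.034))
for n,y,a in(("L",.107,[[345,380],[328,428]]),("R",-.107,[[388,348],[384,396]])):
    c,s=np.cos(h[2]),np.sin(h[2]);k=h[:2]+[c*-.045-s*y,s*-.045+c*y];t=p2w(d,c1(a),.04).mean(0)[:2]-k
    print(n,k.round(4),"len",np.hypot(*t),"bar dir",np.arctan2(t[1],t[0]),"angle",(-np.pi/2+h[2]-np.arctan2(t[1],t[0])) if n=="L" else (np.arctan2(t[1],t[0])-np.pi/2-h[2]))
E
python3 m2.py
```

```text
holder [ 0.544  -0.0031 -0.1945] [[0.02, 0.09], [-0.46, 0.35], [0.04, -0.25], [0.39, -0.16]]
plate [[0.0531, 0.1354, 0.012], [0.0534, -0.1332, 0.012], [-0.0735, -0.134, 0.012], [-0.0748, 0.1329, 0.012]]
tile [[0.026, 0.0697, 0.028], [0.0278, -0.0694, 0.028], [-0.0312, -0.0696, 0.028], [-0.033, 0.0706, 0.028]]
fence top far [[0.052, 0.0767, 0.034], [0.0534, -0.0758, 0.034]]
L [0.5205 0.1106] len 0.09921237590285237 bar dir -1.9558876670108423 angle 0.19059458799394813
R [ 0.4791 -0.0994] len 0.10038632531691259 bar dir 1.4053905829032813 angle 0.029091008330382417
```

Careful with the scale: shifts go in shares of 62.5 mm and turns go in shares of 60 degrees. That gives: 0.04 m is 0.64, -0.0371 m is -0.5936.

Emit:
inch_along --segments '[[[0.05,0.64,-0.5936,0,0],[0.05,0.64,-0.5936,0,0],[0.05,0.64,-0.5936,0,0],[0.05,0.64,-0.5936,0,0],[0.05,0.64,-0.5936,0,0]]]'

```text
t: 0.72
eef_pos: [0.3042, -0.3739, 0.2138]
tcp_rot: [0.992, 0.126, -0.0, -0.0]
wrist_force: [0.7, -1.1, 0.4]
grip_width: 0.0501
grip_force: 0.0
```

Emit:
inch_along --segments '[[[0.05,0.64,-0.5936,0,0],[0.05,0.64,-0.5936,0,0],[0.05,0.64,-0.5936,0,0],[0.05,0.64,-0.5936,0,0],[0.05,0.64,-0.5936,0,0]]]'

```text
t: 1.35
eef_pos: [0.4515, -0.1442, 0.2139]
tcp_rot: [0.992, 0.126, -0.0, 0.0]
wrist_force: [0.4, -1.0, -0.5]
grip_width: 0.0502
grip_force: 0.0
```

Emit:
inch_along --segments '[[[0.05,0.6256,-0.6032,0,0],[0.05,0,0,0,-0.1576],[0.05,0,0,0,-0.1576],[0.05,0,0,0,-0.1576],[0.05,0,0,0,-0.1576]]]'

```text
t: 1.98
eef_pos: [0.4791, -0.0995, 0.2137]
tcp_rot: [0.896, 0.443, -0.0, -0.0]
wrist_force: [-0.4, -0.0, -0.5]
grip_width: 0.0499
grip_force: 0.0
```

Emit:
inch_along --segments '[[[0.05,0,0,0,-0.1576],[0.05,0,0,0,-0.1576],[0.05,0,0,0,-0.1547],[0.05,0,0,0,0]]]'

```text
t: 2.48
eef_pos: [0.4791, -0.0995, 0.2138]
tcp_rot: [0.764, 0.646, -0.0, -0.0]
wrist_force: [-0.9, 0.1, -0.6]
grip_width: 0.0499
grip_force: 0.0
```

```bash
cat > go.py <<'E'
import sys
from h import *
# where am I vs target x y z psi : print moves in tool axes
s=ctrl.sense();M=R.from_quat(s["tcp_rot"]).as_matrix();p=np.array(s["eef_pos"]);psi=np.arctan2(M[1,0],M[0,0])
print("t",s["t"],"pos",p.round(4),"psi",psi.round(4),"F",np.round(s["wrist_force"],1),"T",np.round(s["torque"],2),"w",round(s["grip_width"],4),"gf",s["grip_force"],"q6",round(s["q"][5],2))
if len(sys.argv)>3:
    g=np.array(list(map(float,sys.argv[1:5])));print("tool d",(M.T@(g[:3]-p)).round(4),"turn",round(psi-g[3],4))
E
python3 go.py 0.4791 -0.0994 0.052 1.405
```

```text
t 2.475 pos [ 0.4791 -0.0995  0.2138] psi 1.404 F [-0.9  0.1 -0.6] T [-0.01 -0.1   0.  ] w 0.0499 gf 0.0 q6 -0.16
tool d [1.000e-04 1.000e-04 1.618e-01] turn -0.001
```

Converted, 0.05 m is 0.8, 0.03 m is 0.48.

Emit:
inch_along --segments '[[[0.05,0,0,0.8,0],[0.05,0,0,0.8,0],[0.05,0,0,0.48,0],[0.05,0,0,0.32,0],[0.05,0,0,0.192,0]]]'

```text
t: 3.1
eef_pos: [0.4789, -0.0995, 0.0509]
tcp_rot: [0.764, 0.645, -0.0, -0.001]
wrist_force: [0.7, 0.1, 0.2]
grip_width: 0.0497
grip_force: 0.0
```

Emit:
inch_along --segments '[[[0.005,0,0,0,0],[0.005,0,0,0,0],[0.005,0,0,0,0],[0.005,0,0,0,0]]]'

```text
t: 3.6
eef_pos: [0.4794, -0.0997, 0.0524]
tcp_rot: [0.763, 0.646, 0.0, 0.0]
wrist_force: [-0.7, -1.1, 6.9]
grip_width: 0.0137
grip_force: 30.0
```

```bash
python3 go.py; python3 - <<'E'
from h import *
grab("side","pics/s1.png")
a=cv2.imread("pics/s1.png");cv2.imwrite("pics/s1c.png",cv2.resize(a[165:285,190:350],None,fx=5,fy=5,interpolation=cv2.INTER_CUBIC))
E
```

```text
t 3.6 pos [ 0.4794 -0.0997  0.0524] psi 1.4046 F [-0.7 -1.1  6.9] T [-0.12 -0.05 -0.06] w 0.0137 gf 29.982025623321533 q6 -0.16
```

View pics/s1c.png

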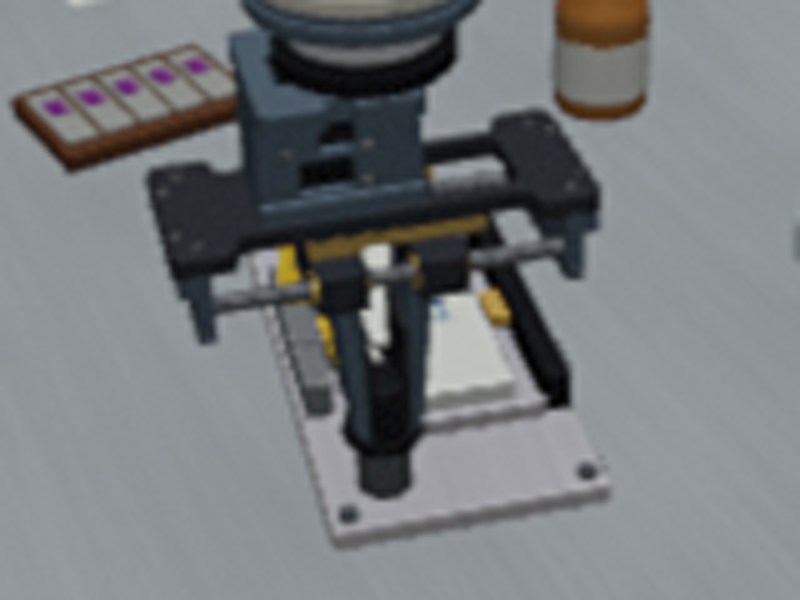

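The right knob is held squarely (13.7 mm). Next I turn it anticlockwise.

Converted, -0.002 m is -0.032, -0.16 rad / 1.0472 = -0.1528.

Emit:
inch_along --segments '[[[0.005,0,0,-0.032,-0.1528],[0.005,0,0,0,-0.1528],[0.005,0,0,0,-0.1528],[0.005,0,0,0,-0.1528],[0.005,0,0,0,-0.1528]]]'

```text
t: 4.28
eef_pos: [0.4788, -0.0997, 0.0531]
tcp_rot: [0.449, 0.893, -0.0, -0.001]
wrist_force: [2.4, -4.1, -24.5]
grip_width: 0.014
grip_force: 30.0
```

```bash
python3 go.py
```

```text
t 4.275 pos [ 0.4788 -0.0997  0.0531] psi 2.21 F [  2.4  -4.1 -24.5] T [-0.86 -0.7  -0.06] w 0.014 gf 29.9918532371521 q6 -0.97
```

Emit:
inch_along --segments '[[[0.005,0,0,0,-0.1528],[0.005,0,0,0,-0.1528],[0.005,0,0,0,-0.1146],[0.005,0,0,0,0]]]'

```text
t: 4.78
eef_pos: [0.4786, -0.0999, 0.0531]
tcp_rot: [0.245, 0.97, -0.0, -0.001]
wrist_force: [1.1, -6.8, -24.2]
grip_width: 0.0135
grip_force: 30.0
```

```bash
python3 go.py
```

```text
t 4.775 pos [ 0.4786 -0.0999  0.0531] psi 2.6469 F [  1.1  -6.8 -24.2] T [-1.29 -0.49  0.06] w 0.0135 gf 29.99505490064621 q6 -1.4
```

Converted, -0.04 rad / 1.0472 = -0.0382.

Emit:
inch_along --segments '[[[0.005,0,0,0,-0.0382],[0.005,0,0,0,-0.0191]]]'

```text
t: 5.03
eef_pos: [0.4786, -0.0999, 0.0531]
tcp_rot: [0.217, 0.976, -0.0, -0.001]
wrist_force: [0.3, -7.0, -21.1]
grip_width: 0.0143
grip_force: 30.3
```

```bash
python3 go.py
```

```text
t 5.025 pos [ 0.4786 -0.0999  0.0531] psi 2.7049 F [  0.3  -7.  -21.1] T [-1.29 -0.26 -0.95] w 0.0143 gf 30.31327933073044 q6 -1.46
```

Emit:
inch_along --segments '[[[0.05,0,0,0,0],[0.05,0,0,0,0],[0.05,0,0,-0.8,0],[0.05,0,0,-0.8,0]]]'

```text
t: 5.52
eef_pos: [0.479, -0.0994, 0.1552]
tcp_rot: [0.217, 0.976, 0.0, -0.0]
wrist_force: [1.2, -0.6, -0.6]
grip_width: 0.0493
grip_force: 0.0
```

```bash
python3 go.py 0.5205 0.1106 0.153 1.186
```

```text
t 5.525 pos [ 0.479  -0.0994  0.1552] psi 2.7045 F [ 1.2 -0.6 -0.6] T [ 0.06 -0.19  0.01] w 0.0493 gf 0.0 q6 -1.46
tool d [0.0513 0.2079 0.0022] turn 1.5185
```

Converted, 0.052 m is 0.832, 0.0519 m is 0.8304, 0.169 rad / 1.0472 = 0.1614.

Emit:
inch_along --segments '[[[0.05,0.2048,0.832,0,0],[0.05,0.2048,0.832,0,0],[0.05,0.2048,0.832,0,0],[0.05,0.2064,0.8304,0,0],[0.05,0,0,0,0.1614]]]'

```text
t: 6.15
eef_pos: [0.5212, 0.1139, 0.1542]
tcp_rot: [0.298, 0.955, 0.0, 0.0]
wrist_force: [0.1, -0.6, 0.5]
grip_width: 0.0503
grip_force: 0.0
```

Emit:
inch_along --segments '[[[0.05,0,0,0,0.1614],[0.05,0,0,0,0.1614],[0.05,0,0,0,0.1614],[0.05,0,0,0,0.1614],[0.05,0,0,0,0.1614]]]'

```text
t: 6.78
eef_pos: [0.5207, 0.1106, 0.1542]
tcp_rot: [0.666, 0.746, 0.0, 0.0]
wrist_force: [0.4, 0.0, 0.7]
grip_width: 0.0499
grip_force: 0.0
```

Emit:
inch_along --segments '[[[0.05,0,0,0,0.1614],[0.05,0,0,0,0.1614],[0.05,0,0,0,0.1585],[0.05,0,0,0,0]]]'

```text
t: 7.28
eef_pos: [0.5207, 0.1106, 0.1541]
tcp_rot: [0.829, 0.559, 0.0, 0.0]
wrist_force: [0.5, -0.2, -0.2]
grip_width: 0.0498
grip_force: 0.0
```

```bash
python3 go.py 0.5205 0.1106 0.053 1.186
```

```text
t 7.275 pos [0.5207 0.1106 0.1541] psi 1.1875 F [ 0.5 -0.2 -0.2] T [-0.05 -0.04  0.  ] w 0.0498 gf 0.0 q6 0.48
tool d [-1.000e-04 -3.000e-04  1.011e-01] turn 0.0015
```

Converted, 0.05 m is 0.8, 0.03 m is 0.48.

Emit:
inch_along --segments '[[[0.05,0,0,0.8,0],[0.05,0,0,0.48,0],[0.05,0,0,0.32,0],[0.005,0,0,0,0],[0.005,0,0,0,0]]]'

```text
t: 7.9
eef_pos: [0.5212, 0.1106, 0.0547]
tcp_rot: [0.829, 0.56, 0.0, 0.0]
wrist_force: [0.9, -0.4, -0.2]
grip_width: 0.0328
grip_force: 0.0
```

Emit:
inch_along --segments '[[[0.005,0,0,0,0],[0.005,0,0,0,0]]]'

```text
t: 8.15
eef_pos: [0.5205, 0.1107, 0.0546]
tcp_rot: [0.829, 0.559, 0.0, -0.0]
wrist_force: [-3.0, 7.1, 18.8]
grip_width: 0.0139
grip_force: 30.0
```

```bash
python3 go.py
```

```text
t 8.15 pos [0.5205 0.1107 0.0546] psi 1.1871 F [-3.   7.1 18.8] T [ 1.31  0.11 -0.05] w 0.0139 gf 30.004954040050507 q6 0.48
```

Converted, 0.16 rad / 1.0472 = 0.1528.

Emit:
inch_along --segments '[[[0.005,0,0,0,0.1528],[0.005,0,0,0,0.1528],[0.005,0,0,0,0.1528],[0.005,0,0,0,0.1528],[0.005,0,0,0,0.1528]]]'

```text
t: 8.78
eef_pos: [0.5212, 0.1102, 0.0547]
tcp_rot: [0.982, 0.19, 0.001, 0.0]
wrist_force: [-0.2, -4.5, 5.6]
grip_width: 0.0138
grip_force: 30.0
```

Emit:
inch_along --segments '[[[0.005,0,0,0,0.1528],[0.005,0,0,0,0.1241],[0.005,0,0,0,0.0477],[0.005,0,0,0,0]]]'

```text
t: 9.28
eef_pos: [0.5213, 0.1099, 0.0547]
tcp_rot: [1.0, 0.024, 0.001, 0.001]
wrist_force: [-0.4, -7.3, 4.9]
grip_width: 0.0142
grip_force: 30.5
```

```bash
python3 go.py
```

```text
t 9.275 pos [0.5213 0.1099 0.0547] psi 0.0476 F [-0.4 -7.3  4.9] T [-1.26  0.07  1.04] w 0.0142 gf 30.538578629493713 q6 1.62
```

Converted, -0.05 m is -0.8, -0.04 m is -0.64.

Emit:
inch_along --segments '[[[0.05,0,0,0,0],[0.05,0,0,0,0],[0.05,0,0,-0.8,0],[0.05,0,0,-0.8,0],[0.05,0,0,-0.64,0]]]'

```text
t: 9.9
eef_pos: [0.5208, 0.1106, 0.1959]
tcp_rot: [1.0, 0.023, 0.0, -0.0]
wrist_force: [0.4, -0.3, -0.6]
grip_width: 0.0501
grip_force: 0.0
```

```bash
python3 go.py 0.460 -0.345 0.19 1.23
```

```text
t 9.9 pos [0.5208 0.1106 0.1959] psi 0.0469 F [ 0.4 -0.3 -0.6] T [-0.02  0.   -0.02] w 0.0501 gf 0.0 q6 1.62
tool d [-0.0821  0.4522  0.0057] turn -1.1831
```

Converted, 0.0565 m is 0.904, -0.0103 m is -0.1648.

Emit:
inch_along --segments '[[[0.05,-0.1648,0.904,0,0],[0.05,-0.1648,0.904,0,0],[0.05,-0.1648,0.904,0,0],[0.05,-0.1648,0.904,0,0],[0.05,-0.1648,0.904,0,0]]]'

```text
t: 10.52
eef_pos: [0.482, -0.1758, 0.1941]
tcp_rot: [1.0, 0.023, 0.0, -0.0]
wrist_force: [1.1, 0.0, -0.7]
grip_width: 0.0501
grip_force: 0.0
```

Emit:
inch_along --segments '[[[0.05,-0.1648,0.904,0,0],[0.05,-0.1648,0.904,0,0],[0.05,-0.16,0.9072,0,0],[0.05,0,0,0,-0.1614],[0.05,0,0,0,-0.1614]]]'

```text
t: 11.15
eef_pos: [0.4594, -0.3456, 0.1936]
tcp_rot: [0.981, 0.193, -0.0, -0.0]
wrist_force: [-0.4, 0.6, 0.0]
grip_width: 0.0497
grip_force: 0.0
```

Emit:
inch_along --segments '[[[0.05,0,0,0,-0.1614],[0.05,0,0,0,-0.1614],[0.05,0,0,0,-0.1614],[0.05,0,0,0,-0.1614],[0.05,0,0,0,-0.1614]]]'

```text
t: 11.78
eef_pos: [0.4598, -0.3448, 0.1939]
tcp_rot: [0.815, 0.579, 0.0, -0.0]
wrist_force: [-0.2, -0.5, -0.3]
grip_width: 0.0497
grip_force: 0.0
```

Emit:
inch_along --segments '[[[0.05,0,0,0,0]]]'

```text
t: 11.9
eef_pos: [0.4598, -0.3449, 0.1939]
tcp_rot: [0.817, 0.577, 0.0, -0.0]
wrist_force: [0.0, -0.8, -1.0]
grip_width: 0.05
grip_force: 0.0
```

```bash
python3 go.py 0.460 -0.345 0.045 1.23; python3 - <<'E'
from h import *
import pickle
d=grab("top","pics/t2.png");pickle.dump(d,open("top2.pkl","wb"))
a=d["frame"];cv2.imwrite("pics/t2c.png",cv2.resize(a[185:269,232:348],None,fx=6.8,fy=6.8,interpolation=cv2.INTER_CUBIC))
E
```

```text
t 11.9 pos [ 0.4598 -0.3449  0.1939] psi 1.2291 F [ 0.  -0.8 -1. ] T [-0.   -0.06  0.02] w 0.05 gf 0.0 q6 -0.41
tool d [-1.000e-04  3.000e-04  1.489e-01] turn -0.0009
```

View pics/t2c.png

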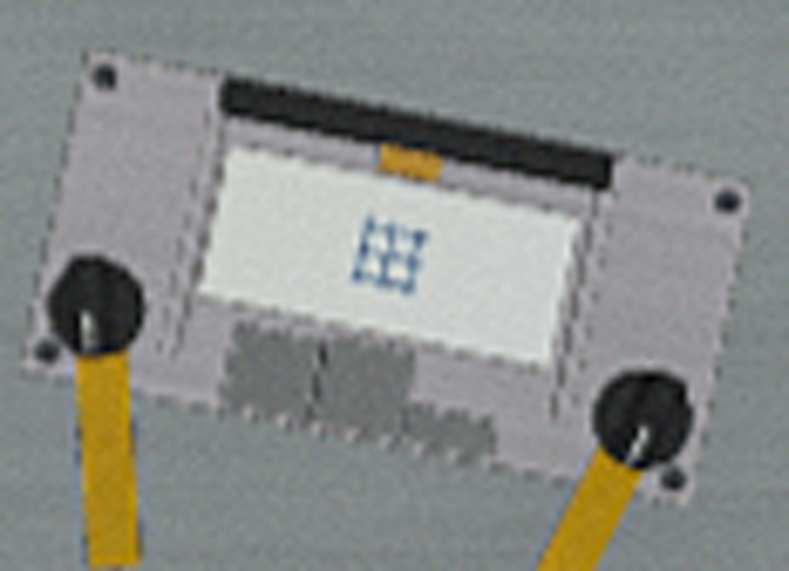

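Both bars have swung clear. The thin stop is the right one (crop 450,430), so the wide bay is at holder y = -36 mm. Now I grip the spacer.

Converted, 0.05 m is 0.8, 0.025 m is 0.4.

Emit:
inch_along --segments '[[[0.04,0,0,0.8,0],[0.04,0,0,0.8,0],[0.04,0,0,0.4,0],[0.04,0,0,0.24,0],[0.04,0,0,0.16,0]]]'

```text
t: 12.58
eef_pos: [0.4601, -0.3452, 0.0437]
tcp_rot: [0.817, 0.576, 0.0, 0.0]
wrist_force: [-0.3, -0.4, 0.3]
grip_width: 0.0399
grip_force: 0.0
```

```bash
python3 go.py
```

```text
t 12.575 pos [ 0.4601 -0.3452  0.0437] psi 1.2281 F [-0.3 -0.4  0.3] T [ 0.01 -0.07 -0.02] w 0.0399 gf 0.0 q6 -0.4
```

Emit:
inch_along --segments '[[[0.002,0,0,0,0],[0.002,0,0,0,0],[0.002,0,0,0,0],[0.002,0,0,0,0]]]'

```text
t: 13.08
eef_pos: [0.4604, -0.3455, 0.0445]
tcp_rot: [0.817, 0.577, 0.0, 0.001]
wrist_force: [1.9, -1.0, 4.3]
grip_width: 0.01
grip_force: 30.0
```

```bash
python3 go.py
```

```text
t 13.075 pos [ 0.4604 -0.3455  0.0445] psi 1.2296 F [ 1.9 -1.   4.3] T [-0.1  -0.51  0.03] w 0.01 gf 29.987090528011322 q6 -0.41
```

Converted, -0.05 m is -0.8, -0.04 m is -0.64.

Emit:
inch_along --segments '[[[0.002,0,0,-0.24,0],[0.002,0,0,-0.4,0],[0.002,0,0,-0.64,0],[0.002,0,0,-0.8,0],[0.002,0,0,0,0]]]'

```text
t: 13.7
eef_pos: [0.4612, -0.3463, 0.1777]
tcp_rot: [0.817, 0.577, 0.001, 0.003]
wrist_force: [-0.3, -0.1, -1.2]
grip_width: 0.0097
grip_force: 30.0
```

```bash
python3 go.py 0.4924 -0.0296 0.165 1.376; python3 - <<'E'
from h import *
import pickle
d=grab("top","pics/t3.png");e=grab("side","pics/s3.png");pickle.dump((d,e),open("p3.pkl","wb"))
s=ctrl.sense();p=np.array(s["eef_pos"]);q=w2p(e,[p,p+[0,0,.0335-.038],p+[0,0,-.0385]]);print(q)
c=q[1].astype(int);o=np.maximum(c-[55,45],0);print(o)
cv2.imwrite("pics/s3c.png",cv2.resize(e["frame"][o[1]:o[1]+90,o[0]:o[0]+110],None,fx=6,fy=6,interpolation=cv2.INTER_CUBIC))
E
```

```text
t 13.7 pos [ 0.4612 -0.3463  0.1777] psi 1.2299 F [-0.3 -0.1 -1.2] T [-0.04 -0.07 -0.03] w 0.0097 gf 29.988654255867004 q6 -0.41
tool d [ 0.309  -0.0766  0.0115] turn -0.1461
[[313.20600193 276.0355696 ]
 [313.11935999 278.20412264]
 [312.4867272  294.04021473]]
[258 233]
```

View pics/s3c.png

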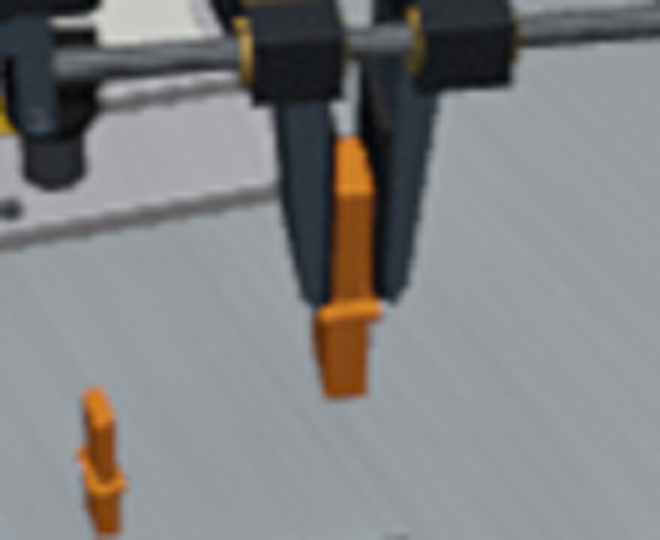

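The spacer hangs upright in the pads, with its near bottom edge at crop (326,398) to (366,393). I'll check its offset along tool x, then move.

Converted, 0.0515 m is 0.824, -0.0128 m is -0.2048.

```bash
python3 - <<'E'
from h import *
import pickle
d,e=pickle.load(open("p3.pkl","rb"));p=np.array([.4612,-.3463,.1777-.0385]);a=1.2299;ux=np.array([np.cos(a),np.sin(a)]);uy=np.array([np.sin(a),-np.cos(a)])
obs=(np.array([[326,398],[366,393.]])+.5)/6-.5+[258,233]
w=p2w(e,obs,p[2]);print([( (q[:2]-p[:2])@ux,(q[:2]-p[:2])@uy) for q in w])
E
```

```text
[(np.float64(-0.01291170158961629), np.float64(-0.005200946672969795)), (np.float64(-0.01235531750087847), np.float64(0.005471871995121128))]
```

Emit:
inch_along --segments '[[[0.002,0.824,-0.2048,0,0],[0.002,0.824,-0.2048,0,0],[0.002,0.824,-0.2048,0,0],[0.002,0.824,-0.2048,0,0],[0.002,0.824,-0.2048,0,0]]]'

```text
t: 14.42
eef_pos: [0.4847, -0.0791, 0.1727]
tcp_rot: [0.817, 0.577, -0.001, -0.001]
wrist_force: [0.4, -0.4, -1.1]
grip_width: 0.01
grip_force: 30.0
```

Emit:
inch_along --segments '[[[0.002,0.824,-0.2016,0,0],[0.002,0,0,0,-0.0697],[0.002,0,0,0,-0.0697],[0.002,0,0,0,0],[0.002,0,0,0,0]]]'

```text
t: 15.05
eef_pos: [0.4905, -0.0283, 0.1733]
tcp_rot: [0.773, 0.634, -0.0, -0.001]
wrist_force: [-0.8, -0.0, -1.0]
grip_width: 0.0096
grip_force: 30.0
```

```bash
python3 go.py 0.4924 -0.0296 0.060 1.376
```

```text
t 15.05 pos [ 0.4905 -0.0283  0.1733] psi 1.3738 F [-0.8 -0.  -1. ] T [ 0.04 -0.12 -0.01] w 0.0096 gf 29.988703429698944 q6 0.02
tool d [-0.0009  0.0022  0.1133] turn -0.0022
```

Converted, 0.05 m is 0.8, 0.03 m is 0.48.

Emit:
inch_along --segments '[[[0.002,0.008,0.032,0.8,0],[0.002,0,0,0.48,0],[0.002,0,0,0.24,0],[0.002,0,0,0,0]]]'

```text
t: 15.55
eef_pos: [0.4922, -0.0282, 0.0779]
tcp_rot: [0.773, 0.634, -0.001, -0.001]
wrist_force: [-0.2, 0.3, -1.6]
grip_width: 0.0095
grip_force: 30.0
```

```bash
python3 go.py 0.4924 -0.0296 0.0505 1.376
```

```text
t 15.55 pos [ 0.4922 -0.0282  0.0779] psi 1.3744 F [-0.2  0.3 -1.6] T [-0.03 -0.11 -0.03] w 0.0095 gf 29.988705217838287 q6 0.02
tool d [-0.0014  0.0005  0.0274] turn -0.0016
```

Emit:
inch_along --segments '[[[0.002,0,0,0.128,0],[0.002,0,0,0.08,0],[0.002,0,0,0.064,0],[0.002,0,0,0,0]]]'

```text
t: 16.05
eef_pos: [0.493, -0.0281, 0.0618]
tcp_rot: [0.773, 0.635, -0.0, -0.0]
wrist_force: [-0.7, -0.3, -1.0]
grip_width: 0.0099
grip_force: 30.0
```

```bash
python3 go.py 0.4924 -0.0296 0.0505 1.376
```

```text
t 16.05 pos [ 0.493  -0.0281  0.0618] psi 1.3758 F [-0.7 -0.3 -1. ] T [-0.01 -0.1  -0.01] w 0.0099 gf 29.98878300189972 q6 0.02
tool d [-0.0016 -0.0003  0.0113] turn -0.0002
```

Converted, 0.004 m is 0.064, 0.002 m is 0.032.

Emit:
inch_along --segments '[[[0.002,0,0,0.064,0],[0.002,0,0,0.064,0],[0.002,0,0,0.032,0],[0.002,0,0,0,0]]]'

```text
t: 16.55
eef_pos: [0.493, -0.0281, 0.0517]
tcp_rot: [0.773, 0.635, -0.0, -0.0]
wrist_force: [-0.5, 0.5, -1.3]
grip_width: 0.0096
grip_force: 30.0
```

```bash
python3 go.py 0.4924 -0.0296 0.0505 1.376
```

```text
t 16.55 pos [ 0.493  -0.0281  0.0517] psi 1.3758 F [-0.5  0.5 -1.3] T [-0.03 -0.11  0.04] w 0.0096 gf 29.988815188407898 q6 0.02
tool d [-0.0015 -0.0003  0.0012] turn -0.0002
```

Emit:
inch_along --segments '[[[0.002,0,0,0.016,0],[0.002,0,0,0,0]]]'

```text
t: 16.8
eef_pos: [0.4931, -0.0281, 0.0509]
tcp_rot: [0.773, 0.635, 0.0, 0.0]
wrist_force: [0.6, 0.5, -0.3]
grip_width: 0.0096
grip_force: 30.0
```

```bash
python3 go.py 0.4924 -0.0296 0.0505 1.376
```

```text
t 16.8 pos [ 0.4931 -0.0281  0.0509] psi 1.3758 F [ 0.6  0.5 -0.3] T [-0.03 -0.13 -0.04] w 0.0096 gf 29.988675713539124 q6 0.02
tool d [-0.0016 -0.0004  0.0004] turn -0.0002
```

The foot is about at the floor with no side force. Pushing goes along tool +y, which is holder +x.

Converted, 0.003 m is 0.048.

Emit:
inch_along --segments '[[[0.002,0,0.048,0,0],[0.002,0,0.048,0,0],[0.002,0,0.048,0,0],[0.002,0,0.048,0,0],[0.002,0,0,0,0]]]'

```text
t: 17.42
eef_pos: [0.5051, -0.0305, 0.0509]
tcp_rot: [0.773, 0.635, 0.0, 0.0]
wrist_force: [0.3, 0.2, -0.4]
grip_width: 0.0099
grip_force: 30.0
```

```bash
python3 go.py
```

```text
t 17.425 pos [ 0.5051 -0.0305  0.0509] psi 1.3757 F [ 0.3  0.2 -0.4] T [-0.02 -0.03  0.03] w 0.0099 gf 29.98922109603882 q6 0.02
```

Emit:
inch_along --segments '[[[0.002,0,0.024,0,0],[0.002,0,0.024,0,0],[0.002,0,0.016,0,0],[0.002,0,0,0,0]]]'

```text
t: 17.92
eef_pos: [0.5089, -0.0313, 0.0509]
tcp_rot: [0.773, 0.635, 0.0, 0.0]
wrist_force: [-1.4, 0.4, -0.5]
grip_width: 0.0101
grip_force: 30.0
```

```bash
python3 go.py
```

```text
t 17.925 pos [ 0.5089 -0.0313  0.0509] psi 1.3757 F [-1.4  0.4 -0.5] T [-0.06  0.16 -0.  ] w 0.0101 gf 29.991632401943207 q6 0.02
```

Converted, 0.001 m is 0.016.

Emit:
inch_along --segments '[[[0.002,0,0.016,0,0],[0.002,0,0.016,0,0],[0.002,0,0,0,0]]]'

```text
t: 18.3
eef_pos: [0.5104, -0.0315, 0.0509]
tcp_rot: [0.773, 0.635, -0.0, -0.0]
wrist_force: [-3.8, 1.5, 1.6]
grip_width: 0.01
grip_force: 30.0
```

```bash
python3 go.py
```

```text
t 18.3 pos [ 0.5104 -0.0315  0.0509] psi 1.3758 F [-3.8  1.5  1.6] T [0.36 0.81 0.05] w 0.01 gf 30.000211000442505 q6 0.02
```

Emit:
inch_along --segments '[[[0.002,0,0.016,0,0],[0.002,0,0.016,0,0],[0.002,0,0,0,0]]]'

```text
t: 18.68
eef_pos: [0.5118, -0.0317, 0.0507]
tcp_rot: [0.773, 0.635, -0.001, -0.001]
wrist_force: [-5.5, 4.0, -1.3]
grip_width: 0.01
grip_force: 30.0
```

```bash
python3 go.py
```

```text
t 18.675 pos [ 0.5118 -0.0317  0.0507] psi 1.3757 F [-5.5  4.  -1.3] T [0.69 1.13 0.1 ] w 0.01 gf 30.002459585666656 q6 0.02
```

Converted, 0.001 m is 0.016.

Emit:
inch_along --segments '[[[0.002,0,0.016,0,0],[0.002,0,0.016,0,0],[0.002,0,0,0,0]]]'

```text
t: 19.05
eef_pos: [0.5123, -0.0317, 0.0505]
tcp_rot: [0.773, 0.635, -0.001, -0.002]
wrist_force: [-11.1, 4.7, 6.4]
grip_width: 0.0097
grip_force: 30.0
```

```bash
python3 go.py
```

```text
t 19.05 pos [ 0.5123 -0.0317  0.0505] psi 1.3757 F [-11.1   4.7   6.4] T [1.11 2.41 0.05] w 0.0097 gf 30.025277137756348 q6 0.02
```

Emit:
inch_along --segments '[[[0.002,0,0.016,0,0],[0.002,0,0.008,0,0],[0.002,0,0,0,0]]]'

```text
t: 19.42
eef_pos: [0.5125, -0.0317, 0.0505]
tcp_rot: [0.773, 0.635, -0.002, -0.003]
wrist_force: [-17.3, 6.5, 13.1]
grip_width: 0.01
grip_force: 30.1
```

```bash
python3 go.py
```

```text
t 19.425 pos [ 0.5125 -0.0317  0.0505] psi 1.3759 F [-17.3   6.5  13.1] T [1.2  3.67 0.02] w 0.01 gf 30.06468415260315 q6 0.02
```

Converted, -0.0003 m is -0.0048.

Emit:
inch_along --segments '[[[0.002,0,-0.0048,0,0],[0.002,0,0,0,0],[0.002,0,0,0,0]]]'

```text
t: 19.8
eef_pos: [0.5125, -0.0317, 0.0505]
tcp_rot: [0.773, 0.635, -0.002, -0.003]
wrist_force: [-16.1, 6.0, 10.6]
grip_width: 0.0099
grip_force: 30.1
```

```bash
python3 go.py; python3 - <<'E'
from h import *
a=grab("top")["frame"];b=grab("side")["frame"]
f=lambda i:cv2.resize(i,(400,300),interpolation=cv2.INTER_CUBIC)
cv2.imwrite("pics/f.png",np.hstack([cv2.resize(a[190:265,270:345],(400,400),interpolation=cv2.INTER_CUBIC)]+[cv2.resize(b[195:275,235:315],(400,400),interpolation=cv2.INTER_CUBIC)]))
E
```

```text
t 19.8 pos [ 0.5125 -0.0317  0.0505] psi 1.3758 F [-16.1   6.   10.6] T [1.21 3.45 0.04] w 0.0099 gf 30.054670572280884 q6 0.02
```

View pics/f.png

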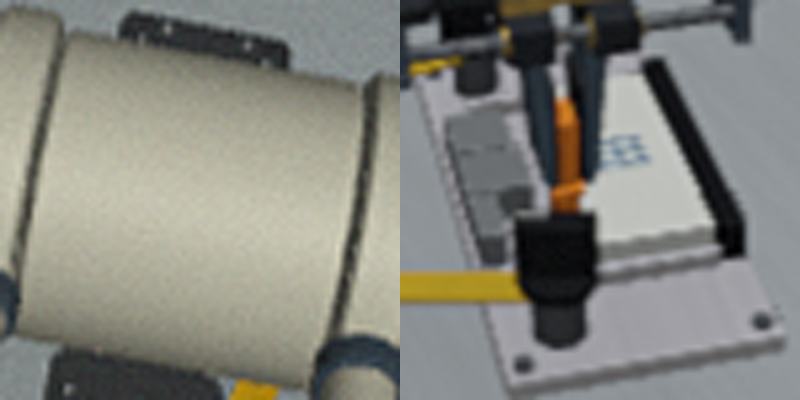

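The side view shows the tile against the fence at the near end (crop 715,230), with the brass pusher hidden. I'll check both ends numerically.

```bash
python3 - <<'E'
from h import *
e=grab("side");g=cv2.cvtColor(e["frame"],cv2.COLOR_BGR2GRAY).astype(np.float32)
h=[.544,-.0031,-.1945];Rm=R.from_euler('z',h[2]).as_matrix()
for y in(-.066,-.05,-.03,.03,.05,.064):
    xs=np.arange(.016,.056,.001);P=np.c_[xs,xs*0+y,xs*0+.028]@Rm.T+[h[0],h[1],0]
    q=w2p(e,P).astype(np.float32);v=cv2.remap(g,q[:,:1],q[:,1:],cv2.INTER_LINEAR).ravel()
    i=np.where(v<110)[0];print(y,"edge x",xs[i[0]] if len(i) else None,v[::3].astype(int))
E
```

```text
-0.066 edge x 0.04200000000000002 [193 194 195 194 193 193 194 195 151  54  19  22  24  59]
-0.05 edge x 0.04200000000000002 [191 191 191 191 191 191 192 190 146  48  13  19  22  60]
-0.03 edge x 0.043000000000000024 [191 191 191 191 191 191 192 194 169  72  19  21  20  71]
0.03 edge x 0.04200000000000002 [193 192 191 191 191 191 193 192 149  60  18  18  22  75]
0.05 edge x 0.04200000000000002 [126 184 193 191 191 191 193 190 143  54  18  19  23  72]
0.064 edge x 0.016 [ 53 111 177 192 190 189 187 188 153  42  14  18  24  70]
```

The tile's edge meets the fence uniformly along its whole length, with no gap, so I'm handing in.

```bash
python3 go.py; python3 -c "
from bench import ctrl
print(ctrl.close_job())"
```

```text
t 19.95 pos [ 0.5125 -0.0317  0.0505] psi 1.3758 F [-17.2   6.2  10.9] T [1.19 3.38 0.06] w 0.0097 gf 30.054555237293243 q6 0.02
the job is handed in; nothing more can be done
None
```

I handed the job in at about 20 s, with no verdict shown: both latches are at their end stops, and the spacer, still gripped (30 N) in the right-hand wide bay, presses the tile flush along the fence at about 18 N.

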